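# Turn a coated plate over with the lifter

## Robot

A 6-joint arm with a two-finger parallel gripper is mounted at the origin on the work surface. World frame = base frame: x ahead of the robot, y to its left, z up, the work surface at z = 0. Lengths are in m, angles in rad, forces in N, time in s.
With the tool pointing down it reaches from about 0.4 to 0.825 m from the base axis. Payload 7 kg.
Tool frame: the origin (TCP) lies between the finger pads; the fingertips stand 8 mm ahead of it and the grasp point (between the pads) lies 11 mm behind it (arm.finger_overhang is the distance from the TCP to the fingertips, in m); z points along the fingers, y is the line along which they close (so a half turn about z gives the same grasp; the last joint's range is limited). The gripper opens to 88 mm and grips with 3 to 60 N. Pads are 19 mm wide; open, the fingers measure 130 mm over their backs; the gripper's body (78 mm by 193 mm) begins 47 mm behind the grasp point.
Start: joints at [1.638, 0.359, 0.012, 0, -1.224, -0.288], TCP at [0.148, 0.659, 0.235] pointing down, gripper open.
Joint ranges: [-3.07, 3.07], [-1.43, 2.12], [-1.02, 1.25], [-3.03, 1.67], [-3.05, -0], [-3.03, 3.03]. Speed limits (rad/s): [2.39, 2.39, 3.01, 3.14, 3.14, 3.14].

## Interface

Orientations are given as [roll, pitch, yaw] about the fixed x, y, z axes, in that order (R = Rz(yaw) Ry(pitch) Rx(roll)).
In Python, from station import arm gives the robot as it stands.
- The arm moves only by the tool move_arm, never from a script. Its argument "rows" is text: rows parted by semicolons, each of 7 numbers parted by spaces: the turn, a rotation vector about the tool's x, y, z in degrees, then the shift along the tool's x, y, z in m, then the finger opening in m, from 0 to 0.0876. A call has 1 to 8 rows; each row shifts and turns the commanded pose from where the row before left it, along the tool's axes as they then stand; what a row does not reach is not made up. A row lasts 1/8 s, in which the tool goes at most 62.5 mm and 10.7 degrees, less where a joint would pass 70% of its speed; a pose out of reach is approached as far as the arm can. A call is refused whole if a number of a shift passes 0.0625 or a number of a turn 10.7, either way. A call with a gripper value outside its range is refused whole. The fingers move at their own pace and stop on an object; "squeeze" is the grip in N (left out, the last holds). Time passes only in rows, so rows that do not move let the fingers close. It gives the time, the measured TCP pose, the force, the opening and the grip force at its end, in the units of the state.
- arm.get_state(): the state, without advancing time (a new reading comes with each control period).
- arm.grab_frame(name): name is "scene" or "top" or "wrist"; returns (picture, depth): 384x512x3 uint8, blue, green, red; 384x512 float32, m along the optical axis (not along the pixel's ray), 0 where there is no reading.
- arm.camera_model(name): a dict with "mtx" (3x3 intrinsics, pixels), "camera_from_world" (4x4, takes a point from world to camera coordinates); the wrist camera has in their place "mount" (4x4, takes a point from camera to tool coordinates, whose origin is the TCP and whose axes are the flange's). Camera axes: x right, y down, z forward; pixel columns grow to the right and rows downward; lengths in m; the calibration is good to about 2 mm. A picture is of the moment at which its call begins: read the wrist's pose just before it. camera_model takes no time and is no camera call.
- arm.job_done(): hands the job in; it is judged then, once.
The state is a dict: "t": time; "q": joint angles; "qd": joint speeds; "joint_efforts": joint torques, N m; "eef_pos": TCP position; "ee_rot": TCP orientation; "force": force on the tool from outside, world axes, zero at the start; "moment": the same for the moment, N m; "width": finger opening in m; "gripper_force": force on a finger pad.
Only numpy, scipy, OpenCV 4.12 (cv2) and the standard library are available. Lean on these libraries where they do the work, as an engineer would, in place of code of your own. Each camera call takes 0.05 s, during which the arm holds its last target. There are 200 camera calls.

## Task

The black plate carrier lies coated side down on the low bed of the turning stand. Without letting the gripper touch the carrier, use the red-handled lifter: slide its blade under the overhanging edge, lift and tip the carrier over the step so that it lies flat on the slotted high bed with its white coated side up. Then stand the lifter back on the teal mat, handle up and let go; do not disturb the bottle, the jar or the flask.

Things in the scene. Friction and masses are not known exactly. Their poses are not given: they have to be found in the camera images.
- plate: Flat rigid plate carrier, 110 (x) by 80 (y) by 6 (z) mm, 0.06 to 0.13 kg; origin at its centre. z points out of its black back (two orange stripes); the white coated face with teal spots looks to -z. It starts on the stand's low bed, z up (coated face down), x and y nearly along the stand's; its +y edge sticks out about 30 mm beyond the bed, free space below. Turned over, z points down.
- stand: Turning stand, fixed. Origin at table height under the step, mid-width; z up. Step at y = 0: low bed at +y, high bed at -y, both 130 mm wide in x between side walls (x = +-67 mm, 30 mm high above the table, 4 mm thick). Lifting the carrier's outer (+y) edge swings it up about its inner edge, which the step stops; pushed past upright it falls by itself onto the high bed.
- low_bed (a point): Middle of the low bed's top (grey), 16 mm above the table. The bed runs from the step (y = 0) to y = +52 mm in the stand's axes; this outer end is open, no wall, bare table beyond it, so the overhanging carrier's underside is 16 mm above the table. Axes as the stand's.
- high_bed (a point): Middle of the high bed's top (aluminium, dark slots), 21 mm above the table, so 5 mm above the low bed. It runs from the step (y = 0) to an end wall at y = -104 mm (30 mm high above the table). Axes as the stand's.
- lifter_mid (a point): Centre (half-way up) of the lifter's red upright grip, a 24 by 24 mm square post 80 mm tall, faces along the axes: x along the blade towards its tip, z up the post. The tool's underside is 42.5 mm below this point. It stands by itself on its blade; 0.2 kg.
- lifter_tip (a point): Middle of the tip edge of the lifter's steel blade, on its upper face: 95 mm ahead (x) and 40 mm below the grip's centre; axes as there. The blade is flat, 110 mm long (x), 50 mm wide (y), 2.5 mm thick; its rear edge is 15 mm behind the grip's centre.
- mat: Teal mat, fixed, 200 (x) by 150 (y) by 3 (z) mm, on the table; origin in the middle of its underside. The lifter stands on it at the start and must end there.
- solvent_mid (a point): Amber bottle, 68 mm across, 150 mm tall, standing; this point is 75 mm up its axis. Bystander.
- jar_mid (a point): Clear jar with a blue cap, 64 mm across, 80 mm tall; this point is 40 mm up its axis. Bystander.
- flask_mid (a point): Stoppered round flask seated in a cork ring, 84 mm across, 154 mm tall; this point is 70 mm up its axis. Bystander.
There are look-alikes about, which are no part of the job. What is shaped like the part that bears lifter_mid but yellow is not meant.

How it is judged:
On the way, in this order (a step that is already met when the one before it is completed fails the run):
1. the lifter holds the carrier's edge up, the carrier tilted by 20 to 90 degrees (angle between plate's own z axis and vertical between 0.35 and 1.57 rad and contact force between lifter and plate above 0.05 N), for 0.1 s.
2. the carrier lies turned over, flat on the high bed (angle between plate's own z axis and vertical above 3 rad and y of plate in the frame of stand between -0.068 and -0.02 m and z of plate in the frame of stand between 0.02 and 0.028 m and x of plate in the frame of stand between -0.02 and 0.02 m), for 0.2 s.
At the end, for the whole second after the job is handed in: The carrier lies coated side up, flat (within 8 degrees) on the high bed, its centre 20 to 68 mm beyond the step and within 20 mm of the middle of the width; the lifter stands upright (within 6 degrees) on its blade, its grip over the mat, released (all of step 2 and x of lifter_mid in the frame of mat between -0.1 and 0.1 m and y of lifter_mid in the frame of mat between -0.075 and 0.075 m and angle between lifter_mid's own z axis and vertical below 0.1 rad and height (world z) of lifter_mid below 0.052 m); the robot touches nothing.
It fails at once if the gripper or arm touches the carrier (contact force between any of the fingers, the arm and plate above 0.3 N).
It fails at once if the bottle, jar or flask is moved by more than 20 mm (distance of any of solvent_mid, jar_mid, flask_mid from where it was at the start of the episode above 0.02 m).
It also fails if it takes over 48 s, if anything falls off the work surface, if the arm or the gripper's body presses on something with over 40 N, if the wrist force passes 120 N, or if a joint passes its speed limit or range.

## Working session

There is one attempt and no reset: what is moved stays moved. The work goes in short steps, Python scripts to look and compute and a tool call to move; the robot and the scene stay as the last step left them, time stands still between calls to the robot, and variables do not carry over. Pictures are saved under pics/ and viewed, at most 10 in all, crops included, and the job is handed in when it is done.

Besides the shell and the picture viewer there is one more tool, called as a command line: name --argument value ..., lists and objects as JSON in quotes. move_arm: Moves the arm, as the interface text tells. Its arguments: {"type":"object","properties":{"rows":{"type":"string"},"squeeze":{"type":"number"}},"required":["rows"]}

```bash
ls; mkdir -p pics; cat > h.py <<'E'
import numpy as np, cv2
from station import arm
from scipy.spatial.transform import Rotation as R
def toworld(name,st=None):
    m=arm.camera_model(name)
    if name=="wrist":
        T=np.eye(4);T[:3,:3]=R.from_euler('xyz',st['ee_rot']).as_matrix();T[:3,3]=st['eef_pos'];return m['mtx'],T@m['mount']
    return m['mtx'],np.linalg.inv(m['camera_from_world'])
def cloud(d,K,T):
    v,u=np.indices(d.shape)
    p=np.stack([(u-K[0,2])/K[0,0]*d,(v-K[1,2])/K[1,1]*d,d],-1)
    return p@T[:3,:3].T+T[:3,3]
def ray(px,z,K,T):
    r=T[:3,:3]@np.linalg.solve(K,[px[0],px[1],1]);o=T[:3,3];return o+r*(z-o[2])/r[2]
E
python3 - <<'E'
from h import *
print(arm.get_state())
for n in("scene","top"):
    im,d=arm.grab_frame(n);np.savez(f"{n}.npz",im=im,d=d);cv2.imwrite(f"pics/{n}0.png",im)
    K,T=toworld(n);print(n,T[:3,3],T[:3,2])
E
```

```text
pics
{'t': 0.0, 'q': array([ 1.63810588e+00,  3.59389770e-01,  1.10387845e-02, -3.78412026e-04,
       -1.22409575e+00, -2.88099843e-01]), 'qd': array([-0.0006264 ,  0.00011396, -0.000109  ,  0.00221973, -0.00145211,
       -0.0032821 ]), 'joint_efforts': array([ 5.78264280e-04, -5.82713163e+01,  2.93064398e+01,  6.99761868e+00,
        7.04852573e-03, -1.61838111e-04]), 'eef_pos': array([0.14773779, 0.65813076, 0.23360698]), 'ee_rot': array([ 3.13990918e+00, -1.27913774e-04, -2.20919061e-01]), 'force': array([ 0.40512538, -0.24523464,  0.1263474 ]), 'moment': array([-0.02046415,  0.0504648 , -0.0045306 ]), 'gripper_force': 0.0, 'width': 0.08767068728328313}
scene [ 1.07598597 -0.93854398  0.80433962] [-0.38573649  0.72900869 -0.56546768]
top [0.51254408 0.04735455 1.13438518] [ 0.02920102  0.00349708 -0.99956744]
```

View pics/scene0.png

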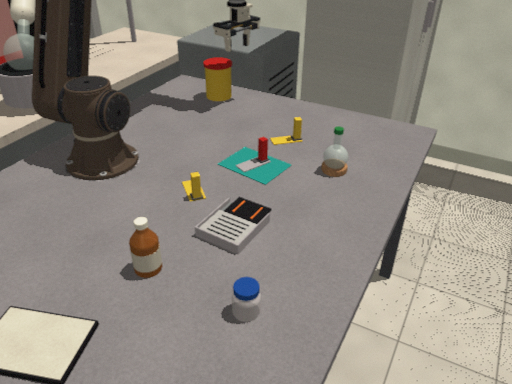

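View pics/top0.png

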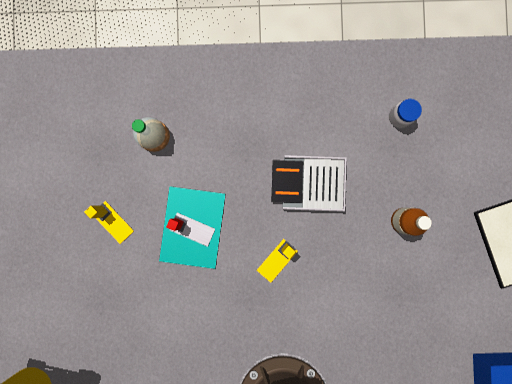

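Candidates for the lifter in the top view: the red-post one on the teal mat at (173,225), with yellow look-alikes at (105,215) and (285,250). I choose the red one. The plate is the black one with two orange stripes at (287,182); the black-framed white panel at (500,240) is not it. The stand is at (325,185), bottle at (412,222), jar at (407,112), flask at (150,133). Next I measure and take a close crop.

```bash
python3 - <<'E'
from h import *
f=np.load("top.npz");im,d=f['im'],f['d'];K,T=toworld("top");P=cloud(d,K,T)
hsv=cv2.cvtColor(im,cv2.COLOR_BGR2HSV)
def mask(lo,hi,box):
    m=cv2.inRange(hsv,lo,hi);b=np.zeros_like(m);x0,y0,x1,y1=box;b[y0:y1,x0:x1]=1;return m*b
def rect(name,m,z,hull=True):
    v,u=np.nonzero(m);w=np.array([ray((a,b),z,K,T)[:2] for a,b in zip(u,v)])
    (c,s,a)=cv2.minAreaRect((w*1000).astype(np.float32));print(name,len(u),np.round(c,1),np.round(s,1),round(a,1),"medz",np.round(np.nanmedian(P[v,u,2]),4));return w
rect("mat",mask((80,100,60),(95,255,255),(150,170,240,280)),.003)
rect("red+",mask((0,150,80),(6,255,255),(155,205,200,245)),.0855)
b=mask((0,0,170),(179,40,255),(155,205,230,255));rect("blade",b,.0055)
zb=P[...,2];v,u=np.nonzero((zb>.07)&(zb<.11)&(np.indices(zb.shape)[1]<200)&(np.indices(zb.shape)[1]>160)&(np.indices(zb.shape)[0]>205)&(np.indices(zb.shape)[0]<240))
q=P[v,u];print("posttop",len(u),q.mean(0),q.min(0),q.max(0))
p=mask((0,0,0),(179,255,50),(265,150,304,212));o=mask((8,150,120),(18,255,255),(265,150,306,212))
rect("plate",p|o,.022)
n,l,s,c=cv2.connectedComponentsWithStats(o)
for i in range(1,n): rect("stripe",(l==i).astype(np.uint8),.022)
w=mask((0,0,140),(179,40,255),(280,145,355,220));rect("stand light",w,.026)
sl=mask((0,0,0),(179,255,60),(305,160,345,206));n,l,s,c=cv2.connectedComponentsWithStats(sl)
for i in range(1,n):
    if s[i,4]>20: rect("slot",(l==i).astype(np.uint8),.021)
big=cv2.resize(im[140:290,80:360],None,fx=2.8,fy=2.8,interpolation=cv2.INTER_CUBIC);cv2.imwrite("pics/crop.png",big)
E
```

```text
mat 3431 [459.9 226.8] [150.1 200.2] 80.8 medz 0.0033
red+ 128 [472.5 256.6] [32.6 28.6] 70.1 medz 0.0848
blade 523 [447.  211.2] [144.9  53.3] 62.5 medz 0.0058
posttop 110 [0.47227073 0.26151924 0.08452532] [0.45722224 0.24840744 0.07068327] [0.48724094 0.27745447 0.09018266]
plate 1083 [572.6 -26.7] [ 78.2 107. ] 88.3 medz 0.0223
stripe 79 [603.8 -28.9] [59.9  7.8] 88.4 medz 0.0224
stripe 80 [543.9 -24.5] [59.9  7.8] 88.4 medz 0.022
stand light 3935 [ 569.1 -104.4] [192.6 192.3] 88.4 medz 0.0168
slot 23 [580.1 -86.9] [ 0.  57.4] 88.2 medz 0.0223
slot 25 [ 571.3 -120.6] [ 0.  62.6] 88.2 medz 0.0215
slot 30 [ 558.7 -154. ] [ 0.  75.6] 88.1 medz 0.0216
```

View pics/crop.png

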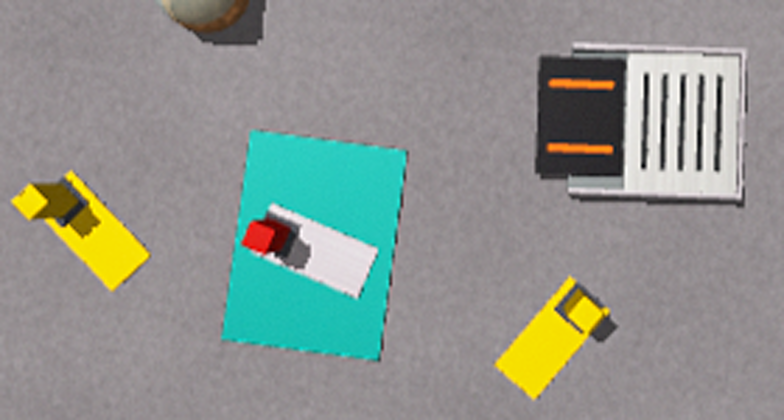

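The crop confirms it: red post at crop (262,237), its blade pointing to (367,273), both yellow tools are separate, and the plate overhangs the stand on its left. Next I refine the lifter heading and the stand centre.

```bash
cat >> h.py <<'E'
def sh(st,tgt,yaw=None):
    r=R.from_euler('xyz',st['ee_rot']);d=np.array(tgt)-st['eef_pos'];print("tool shift",np.round(r.inv().apply(d),4),"tcp",np.round(st['eef_pos'],4),"yaw",np.round(np.degrees(st['ee_rot']),2))
E
python3 - <<'E'
from h import *
f=np.load("top.npz");im,d=f['im'],f['d'];K,T=toworld("top");P=cloud(d,K,T)
c=lambda x,y:(80+x/2.8,140+y/2.8)
a=ray(c(377,248),.0055,K,T);b=ray(c(358,298),.0055,K,T);r=ray(c(270,205),.0055,K,T)
print("tipcorners",a,b,np.linalg.norm(a-b),"rear",r,np.linalg.norm(r-a),"dir",np.degrees(np.arctan2(*(a-r)[[1,0]])), np.degrees(np.arctan2(*(b-a)[[1,0]]))-90)
tip=(a+b)/2;dr=(a-r)/np.linalg.norm(a-r);post=tip-.095*dr;print("tip",tip,"post",post)
x=c(262,237);print("posttop ray",ray(x,.0855,K,T))
# walls
q=P[135:225,260:360].reshape(-1,3);z=q[:,2]
w=q[(z>.026)&(z<.036)]
print(len(w),w.min(0),w.max(0));
for s in ((w[:,0]>.62),(w[:,0]<.52),(w[:,1]<-.16)):
    if s.sum()>3:print(s.sum(),w[s].mean(0),np.degrees(np.arctan2(*np.linalg.svd(w[s]-w[s].mean(0))[2][0][:2])))
st=arm.get_state();sh(st,[post[0],post[1],.23])
E
```

```text
tipcorners [0.45437535 0.16652251 0.0055    ] [0.40792697 0.18553233 0.0055    ] 0.050187898062208997 rear [0.49754841 0.26646891 0.0055    ] 0.10887238184946954 dir -113.36251190714914 67.7423035584109
tip [0.43115116 0.17602742 0.0055    ] post [0.46882316 0.26323878 0.0055    ]
posttop ray [0.47081248 0.25855328 0.0855    ]
364 [ 0.49442757 -0.18111407  0.02601477] [0.64117743 0.01242369 0.03561781]
117 [ 0.63360881 -0.1041324   0.03009859] -176.46692005895653
118 [ 0.50283288 -0.10041586  0.0298357 ] -178.95158334899133
112 [ 0.56481081 -0.17266255  0.02993102] -87.76116904701007
tool shift [0.3998 0.315  0.0042] tcp [0.1478 0.6582 0.2337] yaw [ 1.7992e+02 -1.0000e-02 -1.2660e+01]
```

move_arm --rows "0 0 0 0.048 0.038 0 0.06;0 0 0 0.048 0.038 0 0.06;0 0 0 0.048 0.038 0 0.06;0 0 0 0.048 0.038 0 0.06;0 0 0 0.048 0.038 0 0.06;0 0 0 0.048 0.038 0 0.06;0 0 0 0.048 0.038 0 0.06;0 0 0 0.048 0.038 0 0.06"

```text
t: 1.1
eef_pos: [0.4567, 0.2761, 0.2346]
ee_rot: [-3.142, 0.0, -0.22]
force: [0.6, -0.5, 0.3]
width: 0.0601
gripper_force: 0.0
```

move_arm --rows "0 0 10 0 0 0 0.06;0 0 10 0 0 0 0.06;0 0 10 0 0 0 0.06;0 0 10 0 0 0 0.06;0 0 10 0 0 0 0.06;0 0 10 0 0 0 0.06;0 0 10 0 0 0 0.06;0 0 10 0 0 0 0.06"

```text
t: 2.1
eef_pos: [0.4557, 0.2777, 0.2342]
ee_rot: [3.141, -0.001, -1.623]
force: [0.1, 0.8, -0.5]
width: 0.0599
gripper_force: 0.0
```

move_arm --rows "0 0 10 0 0 0 0.06;0 0 10 0 0 0 0.06;0 0 0 0 0 0 0.06;0 0 0 0 0 0 0.06"

```text
t: 2.6
eef_pos: [0.4559, 0.2778, 0.2344]
ee_rot: [3.141, -0.0, -1.962]
force: [0.7, -0.3, 0.3]
width: 0.0598
gripper_force: 0.0
```

```bash
python3 - <<'E'
from h import *
st=arm.get_state();sh(st,[.4695,.2625,.23]);print(st['q'],st['t'])
im,d=arm.grab_frame("wrist");np.savez("w.npz",im=im,d=d);cv2.imwrite("pics/w1.png",im)
K,T=toworld("wrist",st)
hsv=cv2.cvtColor(im,cv2.COLOR_BGR2HSV);m=cv2.inRange(hsv,(0,150,60),(8,255,255));P=cloud(d,K,T)
v,u=np.nonzero(m.astype(bool)&(d>0));q=P[v,u];print(len(q),q.min(0),q.max(0))
t=q[np.abs(q[:,2]-.0855)<.004];print("top",len(t),t.mean(0),cv2.minAreaRect((t[:,:2]*1000).astype(np.float32)))
E
```

```text
tool shift [ 0.0089 -0.0185  0.0044] tcp [0.4559 0.2778 0.2344] yaw [ 1.7999e+02 -2.0000e-02 -1.1243e+02]
[ 9.14776837e-01  1.26570844e-01 -2.98369284e-01 -6.55932348e-05
 -1.14615250e+00 -1.30622300e+00] 2.6
985 [0.45620205 0.24580031 0.00135534] [0.49257197 0.29454521 0.08708258]
top 704 [0.47093031 0.26054263 0.08493972] ((471.1505432128906, 260.97833251953125), (24.327760696411133, 23.374279022216797), 65.91268920898438)
```

View pics/w1.png

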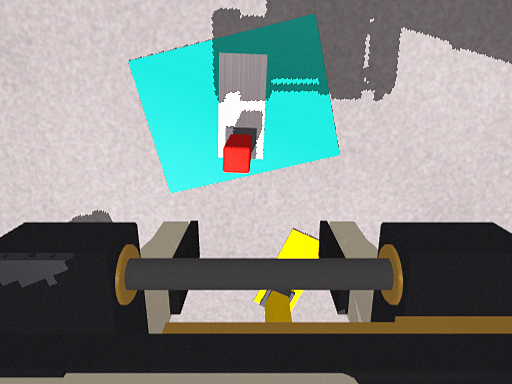

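The wrist view shows the red post at (238,155) with its blade running straight up the image, which matches the grip yaw. The nearby yellow tool at (280,290) is clear of the descent.

move_arm --rows "0 0 0.5 0.01 -0.0205 0 0.06;0 0 0 0 0 0.05 0.06;0 0 0 0 0 0.05 0.06;0 0 0 0 0 0.04 0.06;0 0 0 0 0 0.025 0.06;0 0 0 0 0 0.0175 0.06;0 0 0 0 0 0 0.06"

```text
t: 3.52
eef_pos: [0.4704, 0.26, 0.0508]
ee_rot: [3.141, -0.003, -1.973]
force: [0.6, 0.5, 0.6]
width: 0.0602
gripper_force: 0.0
```

move_arm --rows "0 0 0 0 0 0 0;0 0 0 0 0 0 0;0 0 0 0 0 0 0;0 0 0 0 0 0 0;0 0 0 0 0 0 0;0 0 0 0 0 0 0" --squeeze 55

```text
t: 4.28
eef_pos: [0.471, 0.2609, 0.0524]
ee_rot: [-3.141, 0.0, -1.975]
force: [-2.3, -0.6, 4.9]
width: 0.0239
gripper_force: 54.6
```

move_arm --rows "0 0 0 0 0 -0.03 0;0 0 -10.5 0 0 0 0;0 0 -10.5 0 0 0 0;0 0 0 0.042 -0.037 0 0;0 0 0 0.042 -0.037 0 0;0 0 0 0.042 -0.037 0 0;0 0 0 0 0 0 0;0 0 0 0 0 0 0"

```text
t: 5.28
eef_pos: [0.5767, 0.1301, 0.0814]
ee_rot: [3.14, -0.0, -1.61]
force: [0.3, 0.0, -2.4]
width: 0.0237
gripper_force: 54.6
```

```bash
python3 - <<'E'
from h import *
st=arm.get_state();print(st['t'],st['eef_pos'],np.degrees(st['ee_rot']),st['q'])
im,d=arm.grab_frame("wrist");np.savez("w.npz",im=im,d=d);K,T=toworld("wrist",st);P=cloud(d,K,T)
it,dt=arm.grab_frame("top");np.savez("t2.npz",im=it,d=dt)
a=cv2.resize(im,(400,300));b=cv2.resize(it[130:280,170:370],(400,300));cv2.imwrite("pics/c2.png",np.hstack([a,b]))
E
```

```text
5.275 [0.5767045  0.13012964 0.08137173] [ 1.79928656e+02 -2.60199044e-02 -9.22309190e+01] [ 5.52118780e-01  3.64622016e-01 -3.66003768e-01 -4.24855996e-04
 -8.41457598e-01 -5.90772626e-01]
```

View pics/c2.png

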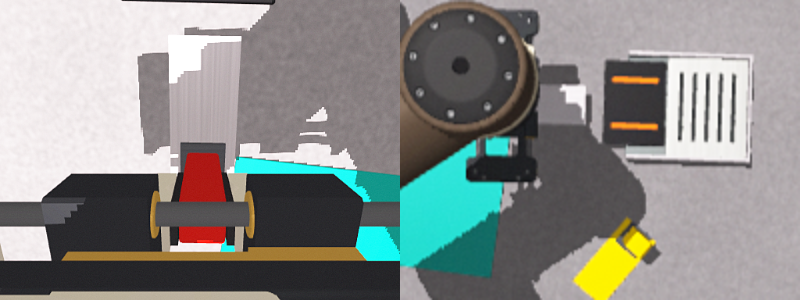

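The left half (wrist) shows the blade held straight with its tip at (205,36) and the plate edge at the top of the frame. The right half (top) shows the blade tip at (588,104), level with the plate's middle at (605,104). Next I measure the tip in 3D.

```bash
python3 - <<'E'
from h import *
st=arm.get_state()
f=np.load("w.npz");K,T=toworld("wrist",st);P=cloud(f['d'],K,T)
q=P[44:180,222:304].reshape(-1,3);q=q[(q[:,2]>.02)&(q[:,2]<.05)]
print("blade",len(q),q.mean(0),q.min(0),q.max(0))
A=np.c_[q[:,:2],np.ones(len(q))];print("slopes xy",np.linalg.lstsq(A,q[:,2],rcond=None)[0])
q=P[:10].reshape(-1,3);q=q[(q[:,2]>.008)&(q[:,2]<.04)];print("plate",len(q),q.min(0) if len(q) else '',q.max(0) if len(q) else '')
g=np.load("t2.npz");K,T=toworld("top");P=cloud(g['d'],K,T)
q=P[130:225,265:375].reshape(-1,3);hs=g['im'][130:225,265:375].reshape(-1,3)
p=q[(hs.max(1)<60)&(q[:,2]>.019)&(q[:,2]<.026)&(q[:,1]>-.07)];print("plate top",len(p),p.min(0),p.max(0),p.mean(0))
q=P[150:200,225:270].reshape(-1,3);q=q[(q[:,2]>.02)&(q[:,2]<.045)];print("blade top",len(q),q.min(0),q.max(0))
E
```

```text
blade 10942 [0.57243184 0.07244548 0.03455627] [0.54933883 0.03580158 0.03191842] [0.5976696  0.11184521 0.0373709 ]
slopes xy [-0.00120424 -0.00105486  0.03532203]
plate 616 [0.52138609 0.00898533 0.01596274] [0.62986343 0.01572913 0.02404675]
plate top 577 [ 0.51814361 -0.06728066  0.01901012] [0.62708753 0.01376039 0.02585513] [ 0.56646364 -0.03593184  0.0223956 ]
blade top 466 [0.54918636 0.03788309 0.02945852] [0.5995312  0.10049008 0.04057438]
```

The blade is level with its tip at y≈0.035 and its top at z≈0.035. The plate edge is at y≈0.013 and its underside at z=0.016. I lower the blade 26 mm, then slide it 44 mm under.

move_arm --rows "0 0 0 0 0 0.014 0;0 0 0 0 0 0.0117 0;0 0 0 0 0 0 0;0 0 0 0.014 0 0 0;0 0 0 0.014 0 0 0;0 0 0 0.01 0 0 0;0 0 0 0.006 0 0 0;0 0 0 0 0 0 0"

```text
t: 6.38
eef_pos: [0.5757, 0.0861, 0.0565]
ee_rot: [-3.141, 0.0, -1.609]
force: [-0.5, 0.4, -1.4]
width: 0.0238
gripper_force: 54.6
```

```bash
python3 - <<'E'
from h import *
st=arm.get_state();print(st['t'],st['eef_pos'],np.degrees(st['ee_rot']),st['force'])
im,d=arm.grab_frame("wrist");K,T=toworld("wrist",st);P=cloud(d,K,T)
it,dt=arm.grab_frame("scene")
a=cv2.resize(im,(400,300));b=cv2.resize(it[120:270,170:370],(400,300),interpolation=cv2.INTER_CUBIC);cv2.imwrite("pics/c3.png",np.hstack([a,b]))
hs=im.reshape(-1,3);q=P.reshape(-1,3)
s=(hs.max(1)<60)&(q[:,2]>.012)&(q[:,2]<.03)&(q[:,1]<.03);p=q[s];print("plate",len(p),np.percentile(p,[1,50,99],axis=0))
E
```

```text
6.375 [0.57565368 0.08611754 0.05654296] [-1.79983639e+02  8.60867525e-03 -9.22017934e+01] [-0.47122151  0.381175   -1.42965297]
plate 4914 [[ 0.51978149 -0.02492288  0.01998028]
 [ 0.53549222  0.00207254  0.02159628]
 [ 0.58818872  0.01346172  0.0231658 ]]
```

View pics/c3.png

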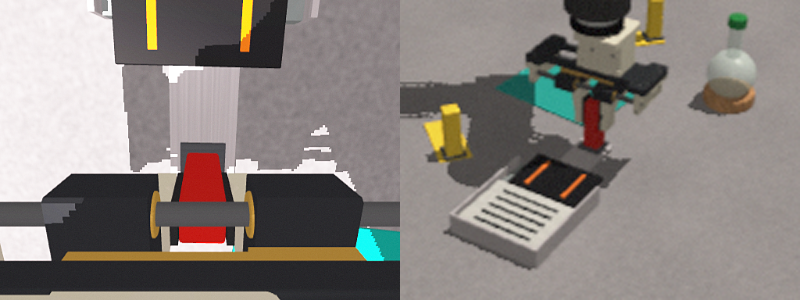

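The plate edge (wrist view, row 67) now covers about 22 mm of the blade, and the plate hasn't moved. I lift along the arc to about 60°.

move_arm --rows "0 0 0 0 0 -0.0063 0;0 0 0 0.0013 0 -0.01 0;0 0 0 0.0022 0 -0.0099 0;0 0 0 0.004 0 -0.009 0;0 0 0 0.0048 0 -0.0086 0;0 0 0 0.006 0 -0.007 0;0 0 0 0.006 0 -0.006 0;0 0 0 0 0 0 0"

```text
t: 7.48
eef_pos: [0.5748, 0.0619, 0.1137]
ee_rot: [-3.141, 0.0, -1.609]
force: [0.1, 0.8, -2.7]
width: 0.0239
gripper_force: 54.6
```

```bash
python3 - <<'E'
from h import *
st=arm.get_state();print(st['t'],st['eef_pos'],np.degrees(st['ee_rot']),st['force'])
im,d=arm.grab_frame("wrist")
it,dt=arm.grab_frame("scene")
a=cv2.resize(im,(400,300));b=cv2.resize(it[120:270,170:370],(400,300),interpolation=cv2.INTER_CUBIC);cv2.imwrite("pics/c4.png",np.hstack([a,b]))
E
```

```text
7.475 [0.57480254 0.06190487 0.11365118] [-1.79963436e+02  1.50554545e-02 -9.21875180e+01] [ 0.07579402  0.75559597 -2.69967198]
```

View pics/c4.png

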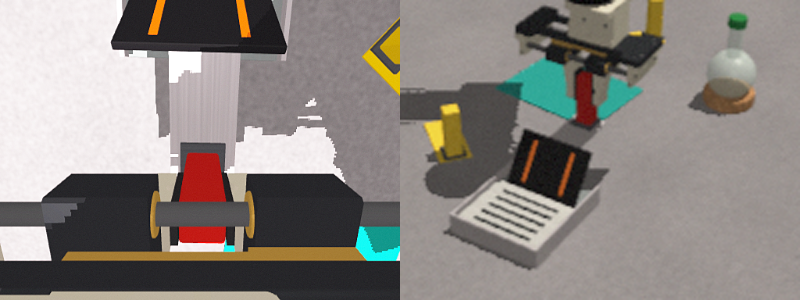

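The carrier is held up at about 60° on the blade, with its stripes facing the high bed. I push it past upright.

move_arm --rows "0 0 0 0.0065 0 -0.003 0;0 0 0 0.0065 0 -0.003 0;0 0 0 0.0075 0 -0.001 0;0 0 0 0.0075 0 -0.001 0;0 0 0 0.007 0 0 0;0 0 0 0.006 0 0 0;0 0 0 0 0 0 0;0 0 0 0 0 0 0"

```text
t: 8.57
eef_pos: [0.5731, 0.0215, 0.1211]
ee_rot: [-3.142, 0.0, -1.608]
force: [0.2, 0.4, -2.0]
width: 0.0241
gripper_force: 54.6
```

```bash
python3 - <<'E'
from h import *
st=arm.get_state();print(st['t'],st['eef_pos'],np.degrees(st['ee_rot']),st['force'])
im,d=arm.grab_frame("wrist");K,T=toworld("wrist",st);P=cloud(d,K,T)
it,dt=arm.grab_frame("scene")
a=cv2.resize(im,(400,300));b=cv2.resize(it[120:270,170:370],(400,300),interpolation=cv2.INTER_CUBIC);cv2.imwrite("pics/c5.png",np.hstack([a,b]))
E
```

```text
8.575 [0.57313306 0.02147869 0.12114618] [-1.79999135e+02  9.52724455e-05 -9.21549643e+01] [ 0.24768959  0.39839751 -2.04468744]
```

View pics/c5.png

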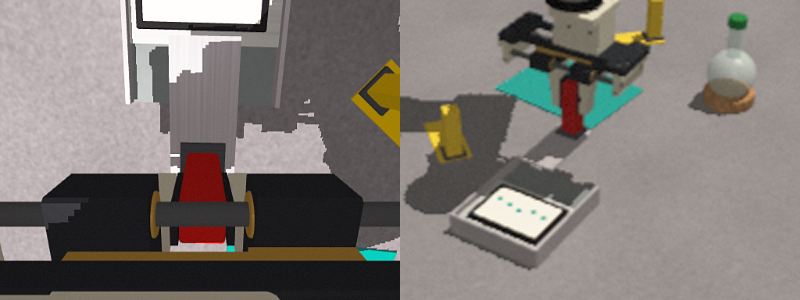

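The plate lies white side up on the high bed (scene crop, (515,205)) and clear of the blade. I retreat over the mat and check the plate's position.

move_arm --rows "0 0 0 -0.045 0 0 0;0 0 0 -0.047 0.028 0 0;0 0 0 -0.047 0.028 0 0;0 0 0 -0.047 0.028 0 0;0 0 0 -0.0465 0.028 0 0;0 0 0 0 0 0.04 0;0 0 0 0 0 0 0;0 0 0 0 0 0 0"

```text
t: 9.68
eef_pos: [0.4705, 0.2579, 0.082]
ee_rot: [-3.141, -0.0, -1.608]
force: [1.0, 0.1, -0.6]
width: 0.0237
gripper_force: 54.6
```

```bash
python3 - <<'E'
from h import *
st=arm.get_state();sh(st,[.470,.258,.0527])
it,dt=arm.grab_frame("top");K,T=toworld("top");P=cloud(dt,K,T)
cv2.imwrite("pics/t3.png",it)
hsv=cv2.cvtColor(it,cv2.COLOR_BGR2HSV);m=cv2.inRange(hsv,(80,60,60),(95,255,255))
m[:, :280]=0;m[:,360:]=0;m[:150]=0;m[225:]=0
n,l,s,c=cv2.connectedComponentsWithStats(m)
for i in range(1,n):print(s[i,4],np.round(ray(c[i],.027,K,T),4))
b=cv2.inRange(hsv,(0,0,0),(179,255,55));b[:, :290]=0;b[:,360:]=0;b[:155]=0;b[212:]=0
v,u=np.nonzero(b);w=np.array([ray((x,y),.027,K,T)[:2]*1000 for x,y in zip(u,v)],np.float32)
print(len(u),cv2.minAreaRect(w)); z=P[v,u,2];print(np.percentile(z,[5,50,95]))
E
```

```text
tool shift [-0.      0.0005  0.0293] tcp [0.4705 0.2579 0.082 ] yaw [-1.7997e+02 -1.0000e-02 -9.2150e+01]
6 [ 0.6048 -0.1168  0.027 ]
6 [ 0.5872 -0.1119  0.027 ]
7 [ 0.5684 -0.1188  0.027 ]
6 [ 0.5508 -0.1134  0.027 ]
6 [ 0.5328 -0.1077  0.027 ]
144 ((567.2214965820312, -119.50919342041016), (77.74146270751953, 106.54348754882812), 88.1340103149414)
[0.02329882 0.02724247 0.03068795]
```

View pics/t3.png

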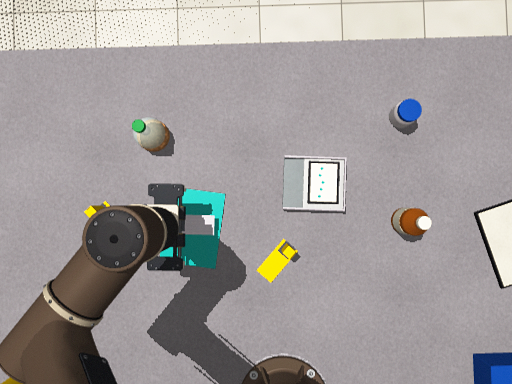

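The plate is flat (top z≈0.027) with its centre about 53 mm past the step and centred across the width. Now I set the lifter down.

move_arm --rows "0 0 0 0 0 0.015 0;0 0 0 0 0 0.01 0;0 0 0 0 0 0.0035 0;0 0 0 0 0 0 0;0 0 0 0 0 0 0;0 0 0 0 0 0 0"

```text
t: 10.48
eef_pos: [0.4699, 0.258, 0.0526]
ee_rot: [-3.142, -0.0, -1.608]
force: [-0.9, 0.8, -2.1]
width: 0.0236
gripper_force: 54.6
```

move_arm --rows "0 0 0 0 0 0.0004 0;0 0 0 0 0 0 0;0 0 0 0 0 0 0.06;0 0 0 0 0 0 0.06;0 0 0 0 0 0 0.06;0 0 0 0 0 0 0.06"

```text
t: 11.22
eef_pos: [0.4699, 0.258, 0.0523]
ee_rot: [-3.142, 0.0, -1.608]
force: [-0.1, -0.2, 0.0]
width: 0.0572
gripper_force: 0.0
```

move_arm --rows "0 0 0 0 0 -0.02 0.06;0 0 0 0 0 -0.04 0.06;0 0 0 0 0 -0.05 0.06;0 0 0 0 0 -0.05 0.06;0 0 0 -0.05 0 0 0.06;0 0 0 -0.05 0 0 0.06;0 0 0 0 0 0 0.06;0 0 0 0 0 0 0.06"

```text
t: 12.22
eef_pos: [0.4733, 0.3577, 0.2118]
ee_rot: [3.141, -0.001, -1.608]
force: [-0.9, 0.0, 0.6]
width: 0.0602
gripper_force: 0.0
```

```bash
python3 - <<'E'
from h import *
st=arm.get_state();print(st['t'],st['eef_pos'])
im,d=arm.grab_frame("scene");cv2.imwrite("pics/s9.png",cv2.resize(im[100:310,110:390],None,fx=2.8,fy=2.8))
K,T=toworld("scene");P=cloud(d,K,T);hsv=cv2.cvtColor(im,cv2.COLOR_BGR2HSV);m=cv2.inRange(hsv,(0,170,60),(5,255,255))>0
m[:, :230]=0;m[:,300:]=0;q=P[m];q=q[(q[:,2]>0)&(q[:,2]<.1)];print(len(q),q.min(0),q.max(0),q.mean(0))
E
```

```text
12.225 [0.47331659 0.35768141 0.21178957]
165 [0.45752287 0.23969007 0.0098591 ] [0.48521676 0.26773849 0.08946266] [0.47359575 0.25015409 0.05187672]
```

View pics/s9.png

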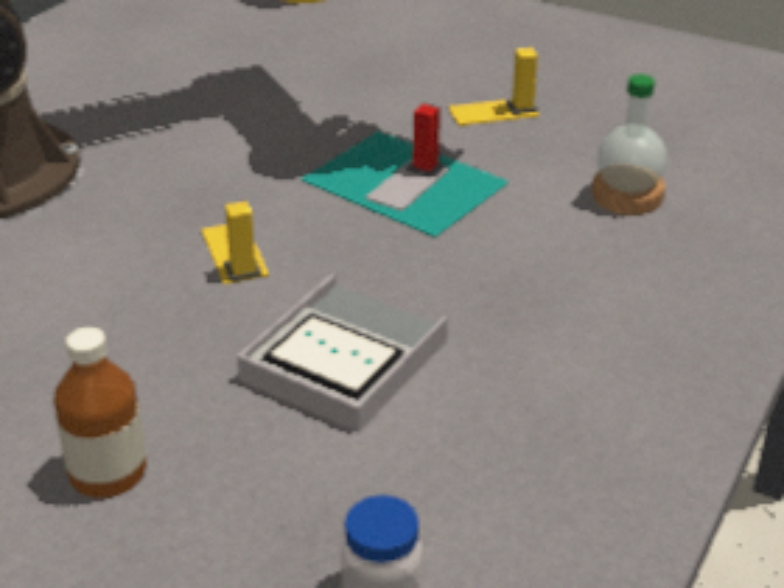

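The lifter stands upright on the mat at (427,140). The carrier lies white side up on the high bed at (335,350), and the bottle, jar and flask haven't moved.

```bash
python3 -c "
from station import arm
print(arm.job_done())"
```

```text
the job is handed in; nothing more can be done
None
```

I handed the job in at about 12 s: the carrier lies coated side up on the high bed, the lifter stands released on the mat, and the bottle, jar and flask look unmoved; the station returned no verdict.

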